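Pour the steel pins into the grooved rack

TASK

Take the loupe out of the grooved pin rack and put it down on the bench, then pick up the scoop by its fin and pour its four steel pins onto the upper end of the rack, so that they roll down and each one settles fully down in a groove of its own; nudge any straggler home. Finally stand the empty scoop upright on the bench, leaving the other things on the bench where they are.

Things in the scene. Friction and masses are not known exactly. Their poses are not given: they have to be found in the camera images.
- rack: Aluminium pin rack, fixed to the bench: a level base plate 150 x 84 mm carrying a deck that slopes 15 degrees, low end towards the rack's -x. Origin: bench level, under the deck's middle; z is up, the grooves run along y. It does not move when touched.
- deck: Sloping deck of the rack (fixed to it). Origin 45 mm above the rack's: in the middle groove's middle, level with the flat lands between grooves. x points uphill across the grooves (15 degrees above level), y along them, z square to the deck. Five grooves 15.5 mm wide, 14 mm deep, flat-bottomed, at x = -44, -22, 0, 22, 44 mm; a seated pin is flush with the lands, centre at z = -7 mm.
- rack_grooves (a point): The deck's origin point. Deck walls: inner faces at y = +-37 mm, 16 mm above the lands; end stop at deck x = -60 mm, 14 mm above the lands.
- rack_mouth (a point): Point on the surface of the plain lead-in that runs, level with the lands, from deck x = 52 to 105 mm (open upper end); this point is at x = 95 mm. The lead-in's walls, 16 mm high, flare to y = +-49 mm at the upper end.
- scoop: Loose grey plastic scoop, 160 g, about 90 x 80 mm: pan with back and side walls 24 mm high, open lip towards -x; its floor rises 8 degrees to the lip, so the pins stay in while it is level and roll out when it is tipped nose-down by more. Upright grip fin at the back. Origin at bench level under the pan's middle; z up, y along the pins. Foot bars at x = +37 and -4 mm.
- scoop_grip (a point): Grip point on the scoop's fin, at scoop x = +45, z = +66 mm. The fin is 10 mm thick (along x), 36 mm wide (along y) and its top is at z = 82 mm. Pinch it across its 10 mm, from above.
- scoop_lip (a point): Middle of the pouring edge of the scoop: scoop x = -42, z = +14 mm; the pan's floor there is 2.5 mm thick and 80 mm wide.
- loupe: Loose black eye loupe, upright short cylinder 32 mm in diameter, 21 mm high, 30 g; it starts base-down on the sloping deck, in its middle. Bench right of the robot's centre line (y < 0) is free but for the listed things; a thin fixed cable lies to the left. Origin at the centre of its base, z its axis.
- loupe_center (a point): Centre of the loupe, 10.5 mm above its base.
- pin_1: Steel pin 1 of four alike, loose, 14 mm diameter, 70 mm long, 70 g. Origin at its centre; y is its axis. Starts in the scoop, lying across it.
- pin_1_center (a point): Centre of pin 1.
- pin_2: Steel pin 2 of four alike, loose, 14 mm diameter, 70 mm long, 70 g. Origin at its centre; y is its axis. Starts in the scoop, lying across it.
- pin_2_center (a point): Centre of pin 2.
- pin_3: Steel pin 3 of four alike, loose, 14 mm diameter, 70 mm long, 70 g. Origin at its centre; y is its axis. Starts in the scoop, lying across it.
- pin_3_center (a point): Centre of pin 3.
- pin_4: Steel pin 4 of four alike, loose, 14 mm diameter, 70 mm long, 70 g. Origin at its centre; y is its axis. Starts in the scoop, lying across it.
- pin_4_center (a point): Centre of pin 4.
- wash_bottle: Bystander: white wash bottle, 53 mm across, 149 mm high with its nozzle. Loose; origin at the centre of its underside.
- vial_a: Bystander: small upright vial with a blue cap, 25 mm across, 56 mm high. Loose; origin at the centre of its underside.
- vial_b: Bystander: small upright vial with a red cap, 25 mm across, 56 mm high. Loose; origin at the centre of its underside.
- battery_cap: Bystander: black battery pack, 57 x 76 x 39 mm high. Loose; origin at the centre of its underside.
- driver_red: Bystander: screwdriver with a red handle, 146 mm along its y, 17 mm wide, lying flat. Loose; origin at the centre of its underside.
- multimeter: Yellow multimeter, fixed to the bench, 144 mm along its x, 74 mm along y, 39 mm high; origin at the centre of its underside. A small vice stands farther to the right.
Not all that is in view belongs to the job. There is more than one size of the loupe; the one meant has the size given above.

How it is judged (in metres and radians):
On the way, in this order (a step that is already met when the one before it is completed fails the run):
1. the loupe has been put down on the bench (height (world z) of loupe_center between 0 and 0.02 m and linear speed of loupe below 0.02 m/s), for 0.2 s.
2. the scoop, with pins still in it, is tipped with its lip over the rack (angle between scoop's own z axis and vertical above 0.15 rad and horizontal distance between scoop_lip and rack_grooves below 0.14 m and height (world z) of scoop_lip above 0.04 m and distance between pin_1_center and scoop below 0.07 m), for 0.05 s.
3. all four pins lie down in the grooves (z of pin_1_center in the frame of deck between -0.01 and -0.0045 m and x of pin_1_center in the frame of deck between -0.052 and 0.052 m and y of pin_1_center in the frame of deck between -0.01 and 0.01 m and angle between the y axis of each of pin_1, pin_2, pin_3, pin_4 and the y axis of deck, either way round below 0.12 rad and z of pin_2_center in the frame of deck between -0.01 and -0.0045 m and x of pin_2_center in the frame of deck between -0.052 and 0.052 m and y of pin_2_center in the frame of deck between -0.01 and 0.01 m and z of pin_3_center in the frame of deck between -0.01 and -0.0045 m and x of pin_3_center in the frame of deck between -0.052 and 0.052 m and y of pin_3_center in the frame of deck between -0.01 and 0.01 m and z of pin_4_center in the frame of deck between -0.01 and -0.0045 m and x of pin_4_center in the frame of deck between -0.052 and 0.052 m and y of pin_4_center in the frame of deck between -0.01 and 0.01 m), for 0.2 s.
At the end, for the whole second after the job is handed in: Four pins at rest in the grooves, one to a groove (centre over 4.5 mm below the lands, within 7 degrees of the groove); loupe on the bench (centre below 20 mm); scoop upright on the bench (within 8 mm of its level, tilt under 6 degrees) (all of step 1 and all of step 3 and linear speed of each of pin_1, pin_2, pin_3, pin_4, scoop below 0.02 m/s and angle between scoop's own z axis and vertical below 0.1 rad and height (world z) of scoop between -0.008 and 0.008 m); the robot touches nothing.
It fails at once if a bystander (wash bottle, vial, battery pack, screwdriver) was moved more than 40 mm (distance of any of wash_bottle, vial_a, vial_b, battery_cap, driver_red from where it was at the start of the episode above 0.04 m).
It fails at once if a bystander was knocked over (angle between any of wash_bottle, vial_a, vial_b, battery_cap, driver_red's own z axis and vertical above 0.6 rad).
It also fails if it takes over 67 s, if anything falls off the work surface, if the arm or the gripper's body presses on something with over 40 N, if the wrist force passes 120 N, or if a joint passes its speed limit or range.

ROBOT

A 7-joint arm with a two-finger parallel gripper is mounted at the origin on a cart in front of the work surface, level with it; the furniture and walls round the work are solid. World frame = base frame: x ahead of the robot, y to its left, z up, the work surface at z = 0. Lengths are in mm, angles in rad, forces in N, time in s.
With the tool pointing down it reaches from about 350 to 900 mm from the base axis. Payload 7.2 kg.
Tool frame: the origin (TCP) lies midway between the tips of the shut fingers; the grasp point (between the pads) lies r.grip_point_offset behind it (r.grip_point_offset is the distance from the TCP to the grasp point, in mm); z points along the fingers, y is the line along which they close (so a half turn about z gives the same grasp; the last joint's range is limited). The gripper opens to 85 mm and grips with 20 to 120 N. Pads are 22 mm wide; open, the fingers measure 114 mm over their backs; the gripper's body (76 mm by 85 mm) begins 54 mm behind the grasp point. The pads swing forward as they close: fully open they stand 13 mm farther back than shut.
Start: joints at [-1.365, 0.411, -0.013, 1.596, 0.006, 1.134, -0.082], TCP at [169.004, 601.72, 200.897] pointing down, gripper open.
Joint ranges: [-2.95, 2.95], [-0.29, 1.99], [-1.47, 1.44], [0.14, 2.54], [-1.03, 4.17], [0.13, 1.85], [-2.86, 2.86]. Speed limits (rad/s): [2.39, 2.39, 3.01, 3.01, 3.14, 3.14, 3.14].

INTERFACE

Orientations are given as a unit quaternion [w, x, y, z].
In Python, from cell import r, camera, camera_model gives the robot as it stands.
- The arm moves only by the shell command python3 -m pendant 'ROWS' [FORCE]. ROWS is JSON, a list of rows, each a list of 7 numbers: the turn, a rotation vector about the tool's x, y, z as a fraction of full scale, then the shift along the tool's x, y, z as a fraction of full scale, then the gripper command: -1 is shut, 1 is fully open, values between are in proportion. A call has 1 to 8 rows; each row shifts and turns the commanded pose from where the row before left it, along the tool's axes as they then stand; what a row does not reach is not made up. Full scale, the value 1, is 20 mm for a shift and 0.15 rad for a turn. A row lasts 1/8 s, in which the tool goes at most 62.5 mm and 10.7 degrees, less where a joint would pass 70% of its speed; a pose out of reach is approached as far as the arm can. A call with a number of a shift or a turn outside -1 to 1 is refused whole. A call with a gripper value outside its range is refused whole. The fingers move at their own pace and stop on an object; FORCE is the grip in N (left out, the last holds). Time passes only in rows, so rows that do not move let the fingers close. It gives the time, the measured TCP pose, the force, the opening and the grip force at its end, in the units of the state.
- r.read_state(): the state, without advancing time (a new reading comes with each control period).
- camera(name): name is "side" or "top"; returns the picture (420x560x3 uint8, red, green, blue); there is no depth.
- camera_model(name): a dict with "K" (3x3 intrinsics, pixels), "position" and "attitude" of the camera in the world. Camera axes: x right, y up, looking along -z (the intrinsics and any distortion apply to the point x, -y, -z); pixel columns grow to the right and rows downward; lengths in mm; the calibration is good to about 2 mm. A picture is of the moment at which its call begins. camera_model takes no time and is no camera call.
- r.close_job(): hands the job in; it is judged then, once.
The state is a dict: "t": time; "joint_pos": joint angles; "dq": joint speeds; "tau": joint torques, N m; "ee_pos": TCP position; "eef_rot": TCP orientation; "contact_force": force on the tool from outside, world axes, zero at the start; "ft_torque": the same for the moment, N m; "width": opening from 0.0 (shut) to 1.0 (fully open); "grip_force": force on a finger pad.
Only numpy, scipy, OpenCV 4.12 (cv2) and the standard library are available. Lean on these libraries where they do the work, as an engineer would, in place of code of your own. Each camera call takes 0.05 s, during which the arm holds its last target. There are 200 camera calls.

## Working session

There is one attempt and no reset: what is moved stays moved. The work goes in short steps, Python scripts to look and compute and a shell command to move; the robot and the scene stay as the last step left them, time stands still between calls to the robot, and variables do not carry over. Pictures are saved under pics/ and viewed, at most 10 in all, crops included, and the job is handed in when it is done.

```bash
ls; mkdir -p pics
cat > h.py <<'E'
import numpy as np, cv2
from cell import r, camera, camera_model
from scipy.spatial.transform import Rotation as R
def rot(q): return R.from_quat([q[1],q[2],q[3],q[0]])
def M(n):
    m=camera_model(n); a=np.array(m["attitude"],float)
    A=a if a.shape==(3,3) else rot(a).as_matrix()
    return np.array(m["K"]),np.array(m["position"],float),A,m.get("distortion")
def ray(n,u,v):
    K,p,A,_=M(n); d=np.linalg.inv(K)@[u,v,1]; return p,A@(d*[1,-1,-1])
def onz(n,u,v,z):
    p,d=ray(n,u,v); return p+d*(z-p[2])/d[2]
def proj(n,X):
    K,p,A,_=M(n); c=A.T@(np.array(X,float)-p); q=K@(c*[1,-1,-1]); return q[:2]/q[2]
def tri(a,b):
    (p,d),(q,e)=ray("top",*a),ray("side",*b)
    s=np.linalg.lstsq(np.c_[d,-e],q-p,rcond=None)[0]; x,y=p+s[0]*d,q+s[1]*e
    return (x+y)/2,np.linalg.norm(x-y)
def snap(n,f=None):
    im=camera(n)
    if f: cv2.imwrite("pics/"+f,im[...,::-1])
    return im
E
python3 - <<'E'
from h import *
for n in("top","side"): print(camera_model(n)); snap(n,n+"0.png")
print(r.read_state(), r.grip_point_offset)
E
```

```text
pics
{'K': array([[516.91004815,   0.        , 273.3888039 ],
       [  0.        , 516.91004815, 210.73937639],
       [  0.        ,   0.        ,   1.        ]]), 'position': array([ 334.29836687, -181.16945936,  998.89662959]), 'attitude': array([ 0.70447588,  0.06291431, -0.05944976, -0.70442974])}
{'K': array([[520.10769657,   0.        , 279.04776138],
       [  0.        , 520.10769657, 201.21553419],
       [  0.        ,   0.        ,   1.        ]]), 'position': array([  -5.00073986, -927.08081439,  636.34308605]), 'attitude': array([ 0.83150286,  0.46623685, -0.14072727, -0.267249  ])}
{'t': 0.1, 'joint_pos': array([-1.36522122,  0.4118387 , -0.01269119,  1.59695758,  0.00559977,
        1.13431117, -0.08219701]), 'dq': array([ 0.00077571, -0.00212193, -0.00159108, -0.00122052, -0.00159064,
       -0.00249424, -0.00171737]), 'tau': array([ 2.08425234e-03, -6.01825190e+01,  6.83702398e-01, -3.00084901e+01,
        1.39719507e-02,  6.54778079e-03,  4.29567694e-05]), 'ee_pos': array([168.89824498, 601.23284463, 200.12674117]), 'eef_rot': array([-4.48511578e-05,  1.36456454e-01,  9.90645794e-01, -7.38256947e-04]), 'contact_force': array([ 0.33176695, -0.12075708,  0.2511826 ]), 'ft_torque': array([-0.10435874, -0.02488606, -0.04749211]), 'grip_force': 0.0, 'width': 0.9995364326481876} 18.700000000000003
```

View pics/top0.png

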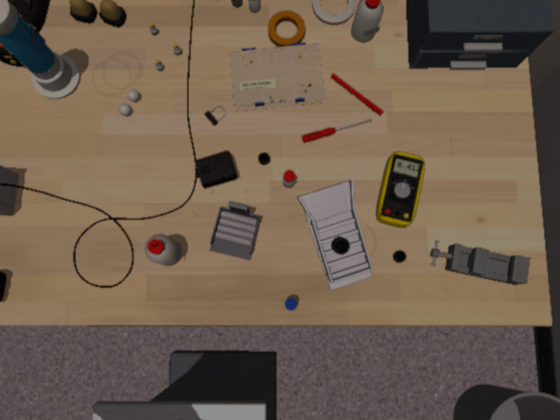

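View pics/side0.png

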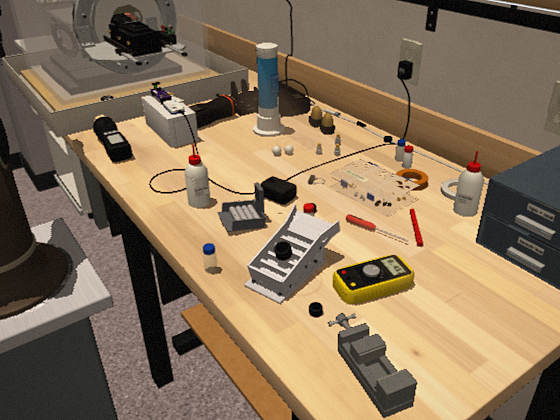

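The top view shows the rack at (340,240), with its upper end at (327,195). The scoop is at (236,230) with its fin at (239,207). The red vial is at (289,178), the blue vial at (291,303), and the bottle at (162,248). There are three black discs: (340,245) on the deck, and (399,256) and (264,158) on the bench. Only the first stands mid-deck, as the loupe should. I'll check this in an enlarged crop.

Run:
```python
from h import *
a=cv2.imread("pics/top0.png")[150:300,200:420]; b=cv2.imread("pics/side0.png")[175:325,210:430]
a=cv2.resize(a,None,fx=3.6,fy=3.6,interpolation=cv2.INTER_CUBIC)
b=cv2.resize(b,None,fx=3.6,fy=3.6,interpolation=cv2.INTER_CUBIC)
cv2.imwrite("pics/c1.png",cv2.convertScaleAbs(a,alpha=1.5));cv2.imwrite("pics/c2.png",b)
for u,v in((0,0),(560,0),(0,420),(560,420)): print(onz("top",u,v,0).round())
# black blobs
im=cv2.imread("pics/top0.png"); m=(im.max(2)<45).astype(np.uint8)
n,_,s,c=cv2.connectedComponentsWithStats(m)
for i in range(1,n):
    if 40<s[i][4]<1500 and s[i][1]<320: print(c[i].round(1),s[i],onz("top",*c[i],10).round())
```

```text
[963. 403.   0.]
[ 960. -780.    0.]
[119. 326.   0.]
[ 121. -700.    0.]
[236.8   2.5] [232   0  10   7  56] [949. -99.  10.]
[86.4 14.6] [ 71   3  26  20 224] [923. 214.  10.]
[115.6  18.4] [100   7  26  20 213] [914. 152.  10.]
[ 8.3 56.9] [  0  47  24  19 195] [828. 369.  10.]
[211.  117.8] [206 112  11  13  59] [697. -51.  10.]
[215.6 169.1] [ 195  151   42   37 1054] [591. -62.  10.]
[263.6 158.2] [259 153  10  11  92] [ 613. -157.   10.]
[400.6 192.4] [ 382  155   41   66 1170] [ 544. -424.   10.]
[ 10.2 185.2] [  0 183  24   6  79] [559. 341.  10.]
[239.8 211.4] [221 207  37  12 124] [ 506. -111.   10.]
[215.2 230. ] [211 215   9  29  44] [470. -64.  10.]
[340.1 245. ] [332 237  17  17 219] [ 441. -304.   10.]
[471.  261.2] [467 249   9  26 119] [ 410. -553.   10.]
[399.1 256. ] [394 251  12  11 101] [ 419. -417.   10.]
[510.5 270.5] [507 257  10  27 124] [ 392. -627.   10.]
[448.9 264.3] [446 259   9  12  58] [ 404. -511.   10.]
[  2.2 284.3] [  0 272   7  29 144] [366. 339.  10.]
```

View pics/c1.png

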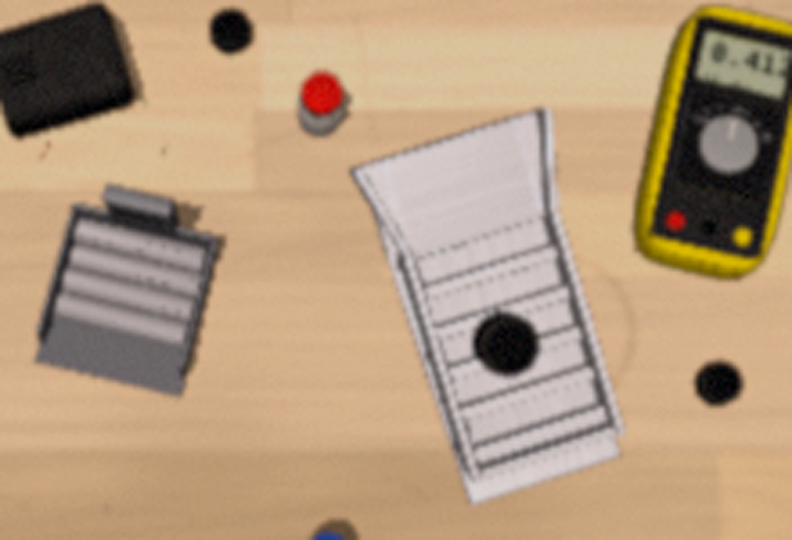

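View pics/c2.png

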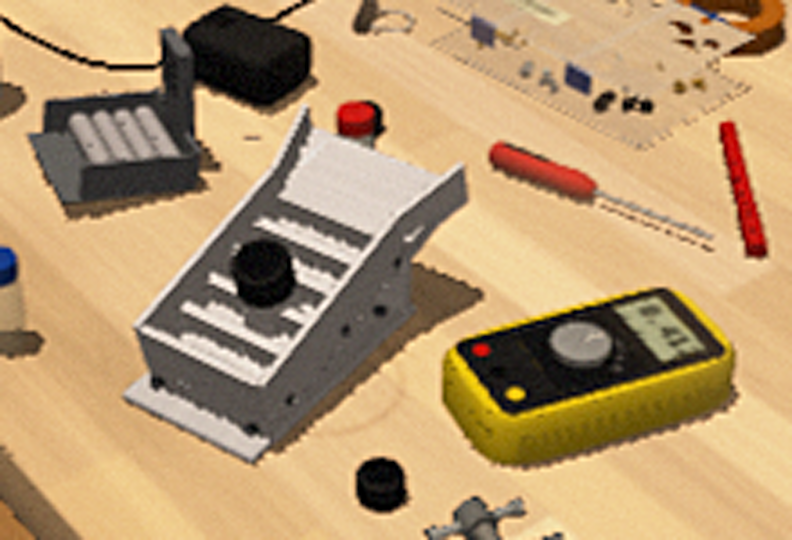

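The deck loupe is 17 px ≈ 31 mm across, so it fits the 32 mm description. The bench discs at (399,256) and (264,158) are only about 21 mm, so they are decoys. The crops also show all four pins in the scoop, its lip towards the robot, and the rack's upper end pointing away from the robot. Next I'll work out the poses from corner pixels.

```bash
cat >> h.py <<'E'
def T(c,z): return onz("top",(c[0]+.5)/3.6-.5+200,(c[1]+.5)/3.6-.5+150,z)
def S(c): return ((c[0]+.5)/3.6-.5+210,(c[1]+.5)/3.6-.5+175)
def t(c): return ((c[0]+.5)/3.6-.5+200,(c[1]+.5)/3.6-.5+150)
E
python3 - <<'E'
from h import *
bl,br=T((474,502),4),T((620,455),4)
ml,mr=tri(t((352,171)),S((308,108))),tri(t((543,110)),S((465,168)))
print("base",bl,br,"mouth",ml,mr)
def yaw(v): return np.degrees(np.arctan2(v[1],v[0]))
print("rack yaw: base",yaw(bl-br)-90,"mouth",yaw(ml[0]-mr[0])-90,"axis",yaw((ml[0]+mr[0]-bl-br)))
print("stop-groove edges", [T(c,z).round() for c,z in (((416,258),58),((550,218),58))])
L=T((506,343),45+21); print("loupe top centre",L, "tri", tri((340.1,245),S((263,270))))
ll,lr=T((38,362),14),T((182,395),14)
print("lip",ll,lr,np.linalg.norm(ll-lr),yaw(ll-lr)-90)
f=[T(c,82) for c in((107,185),(176,205),(174,222),(106,203))]
print("fin",np.round(f,1),np.mean(f,0),yaw(f[0]-f[1])-90)
print("fin tri far-left top",tri(t((107,185)),S((165,30))))
for n,c in dict(redv=(323,93),bluev=(325,537)).items(): print(n,T(c,56).round())
print("bottle",onz("top",158,247,149).round()); 
print("tool axes\n",rot(r.read_state()["eef_rot"]).as_matrix().round(3))
print("place",onz("top",400,300,10))
E
```

```text
base [ 357.07520296 -286.49313682    4.        ] [ 381.76503979 -364.37564678    4.        ] mouth (array([ 520.37973767, -220.54150442,   83.67036141]), np.float64(2.2079650792435612)) (array([ 551.70035437, -317.11623276,   83.2985929 ]), np.float64(2.0394567945517528))
rack yaw: base 17.589337840584264 mouth 17.968647579693126 axis 18.76408390475471
stop-groove edges [array([ 479., -253.,   58.]), array([ 500., -322.,   58.])]
loupe top centre [ 434.72676153 -297.4987035    66.        ] tri (array([ 435.37605904, -298.3414041 ,   57.18270489]), np.float64(0.33194397579181356))
lip [430.21699671 -55.61915676  14.        ] [ 412.73829092 -132.17981955   14.        ] 78.53050517318036 -12.860154611291378
fin [[ 512.6  -97.    82. ]
 [ 502.4 -131.8   82. ]
 [ 493.8 -130.8   82. ]
 [ 503.4  -96.7   82. ]] [ 503.05489877 -114.0803893    82.        ] -16.396330161474694
fin tri far-left top (array([510.68741164, -95.79939536,  80.50573756]), np.float64(4.9220343792290056))
redv [ 566. -206.   56.]
bluev [ 339. -206.   56.]
bottle [422.  13. 149.]
tool axes
 [[-0.963  0.27  -0.   ]
 [ 0.27   0.963 -0.001]
 [-0.    -0.001 -1.   ]]
place [ 336.65718572 -414.75893632   10.        ]
```

The rack origin comes out at ≈ (442,-300), yaw 18°. The loupe centre is ≈ (436,-298,55). The scoop grip is ≈ (504,-114,66), yaw -14°. The lip width (78.5 of 80 mm), mouth height (83.5 of 87 mm) and loupe height (57 of 55 mm) all agree with the given sizes. Now I'll move towards the loupe.

```bash
cat >> h.py <<'E'
def orient(yaw,tilt=0):
    # tool y along heading yaw, tilted; tool z down. tilt>0: y points uphill (tool square to a deck rising along yaw)
    a=np.radians(yaw);t_=np.radians(tilt)
    y=np.array([np.cos(a)*np.cos(t_),np.sin(a)*np.cos(t_),np.sin(t_)])
    z=np.array([np.cos(a)*np.sin(t_),np.sin(a)*np.sin(t_),-np.cos(t_)])
    return R.from_matrix(np.c_[np.cross(y,z),y,z])
def go(p,o=None):
    s=r.read_state(); q=rot(s["eef_rot"])
    print("t",round(s["t"],2),"ee",s["ee_pos"].round(1),"w",round(s["width"],3),"q",s["joint_pos"].round(2))
    print(" shift units now-frame",(q.inv().apply(np.array(p)-s["ee_pos"])/20).round(2))
    if o is not None:
        print(" turn units",((q.inv()*o).as_rotvec()/.15).round(2)," shift units target-frame",(o.inv().apply(np.array(p)-s["ee_pos"])/20).round(2))
E
python3 -m pendant '[[0,0,0,-0.99,-0.94,0,1],[0,0,0,-0.99,-0.94,0,1],[0,0,0,-0.99,-0.94,0,1],[0,0,0,-0.99,-0.94,0,1],[0,0,0,-0.99,-0.94,0,1],[0,0,0,-0.99,-0.94,0,1],[0,0,0,-0.99,-0.94,0,1],[0,0,0,-0.99,-0.94,0,1]]' 40
python3 -m pendant '[[0,0,0,-0.99,-0.94,0,1],[0,0,0,-0.99,-0.94,0,1],[0,0,0,-0.99,-0.94,0,1],[0,0,0,-0.99,-0.94,0,1],[0,0,0,-0.99,-0.94,0,1],[0,0,0,-0.99,-0.94,0,1],[0,0,0,-0.99,-0.94,0,1],[0,0,0,-0.39,-0.98,0,1]]'
python3 -c "
from h import *
go([440,-295,200],orient(18.3,15))"
```

```text
t: 1.1
ee_pos: [281.1, 413.0, 200.6]
eef_rot: [-0.0, 0.136, 0.991, -0.0]
contact_force: [0.2, 0.0, -0.5]
width: 0.999
grip_force: 0.0
t: 2.1
ee_pos: [381.5, 227.7, 200.6]
eef_rot: [-0.0, 0.137, 0.991, -0.0]
contact_force: [0.6, 0.8, 0.0]
width: 1.0
grip_force: 0.0
t 2.1 ee [381.5 227.7 200.6] w 1.0 q [-0.84  0.09  0.21  2.02 -0.02  1.03  0.67]
 shift units now-frame [ -9.91 -24.36   0.04]
 turn units [-1.61 -0.85  6.47]  shift units target-frame [-25.73  -5.25  -1.37]
```

```bash
for i in 1 ; do python3 -m pendant '[[0,0,0,-0.4,-0.98,0,1],[0,0,0,-0.4,-0.98,0,1],[0,0,0,-0.4,-0.98,0,1],[0,0,0,-0.4,-0.98,0,1],[0,0,0,-0.4,-0.98,0,1],[0,0,0,-0.4,-0.98,0,1],[0,0,0,-0.4,-0.98,0,1],[0,0,0,-0.4,-0.98,0,1]]' >/dev/null; done
python3 -m pendant '[[0,0,0,-0.4,-0.98,0,1],[0,0,0,-0.4,-0.98,0,1],[0,0,0,-0.4,-0.98,0,1],[0,0,0,-0.4,-0.98,0,1],[0,0,0,-0.4,-0.98,0,1],[0,0,0,-0.4,-0.98,0,1],[0,0,0,-0.4,-0.98,0,1],[0,0,0,-0.4,-0.98,0,1]]'
python3 -m pendant '[[0,0,1,-0.3,-0.98,0,1],[0,0,1,-0.4,-0.9,0,0.4],[0,0,1,-0.6,-0.8,0,0.4],[0,0,1,-0.7,-0.7,0,0.4],[0,0,1,-0.8,-0.6,0,0.4],[0,0,1,-0.9,-0.45,0,0.4],[0,0,0.4,-1,-0.35,0,0.4],[0,0,0,-1,-0.3,0,0.4]]'
python3 -c "
from h import *
go([436,-298,150],orient(18.3,15))"
```

```text
t: 4.1
ee_pos: [419.1, -108.2, 200.7]
eef_rot: [-0.0, 0.136, 0.991, 0.0]
contact_force: [0.1, 0.5, -0.1]
width: 0.999
grip_force: 0.0
t: 5.1
ee_pos: [427.3, -270.3, 200.7]
eef_rot: [-0.0, 0.578, 0.816, -0.0]
contact_force: [0.2, 0.3, -0.3]
width: 0.7
grip_force: 0.0
t 5.1 ee [ 427.3 -270.3  200.7] w 0.7 q [-0.19  0.25  0.8   1.92 -0.2   1.06  1.03]
 shift units now-frame [-1.45 -0.05  2.54]
 turn units [-1.75 -0.02  0.12]  shift units target-frame [-1.45 -0.68  2.44]
```

```bash
python3 -m pendant '[[-0.6,0,0.1,-0.5,-0.1,0.5,0.4],[-0.6,0,0,-0.5,-0.4,0.8,0.4],[-0.55,0,0,-0.45,-0.4,0.8,0.4],[0,0,0,0,0,0,0.4]]'
python3 -c "
from h import *
n=np.array([-.246,-.081,.966]);P=np.array([437.8,-297.7,48.3])
go(P+60*n,orient(18.3,15));go(P,orient(18.3,15))"
```

```text
t: 5.6
ee_pos: [421.1, -302.8, 155.9]
eef_rot: [0.075, 0.581, 0.803, 0.106]
contact_force: [0.8, 0.3, 0.7]
width: 0.699
grip_force: 0.0
t 5.6 ee [ 421.1 -302.8  155.9] w 0.699 q [ 0.07  0.25  0.74  2.07 -0.54  0.85  1.46]
 shift units now-frame [-0.02 -0.55  2.42]
 turn units [-0.01 -0.01 -0.01]  shift units target-frame [-0.02 -0.55  2.42]
t 5.6 ee [ 421.1 -302.8  155.9] w 0.699 q [ 0.07  0.25  0.74  2.07 -0.54  0.85  1.46]
 shift units now-frame [-0.03 -0.54  5.42]
 turn units [-0.01 -0.01 -0.01]  shift units target-frame [-0.02 -0.55  5.42]
```

```bash
python3 -m pendant '[[0,0,0,0,-0.3,0.9,0.4],[0,0,0,0,-0.24,0.9,0.4],[0,0,0,0,0,0.9,0.4],[0,0,0,0,0,0.9,0.4],[0,0,0,0,0,0.9,0.4],[0,0,0,0,0,0.9,0.4],[0,0,0,0,0,0,0.4]]'
python3 -c "
from h import *
go([437.8,-297.7,48.3],orient(18.3,15)); snap('side','s1.png')
b=cv2.resize(cv2.imread('pics/s1.png')[200:320,210:370],None,fx=5,fy=5); cv2.imwrite('pics/s1c.png',b)"
```

```text
t: 6.48
ee_pos: [441.0, -294.5, 49.2]
eef_rot: [0.075, 0.579, 0.805, 0.106]
contact_force: [-0.6, 0.1, -0.2]
width: 0.702
grip_force: 0.0
t 6.47 ee [ 441.  -294.5   49.2] w 0.702 q [ 0.19  0.44  0.59  2.13 -0.81  0.66  1.7 ]
 shift units now-frame [-0.1  -0.21 -0.01]
 turn units [-0.01 -0.02  0.03]  shift units target-frame [-0.1  -0.21 -0.01]
```

View pics/s1c.png

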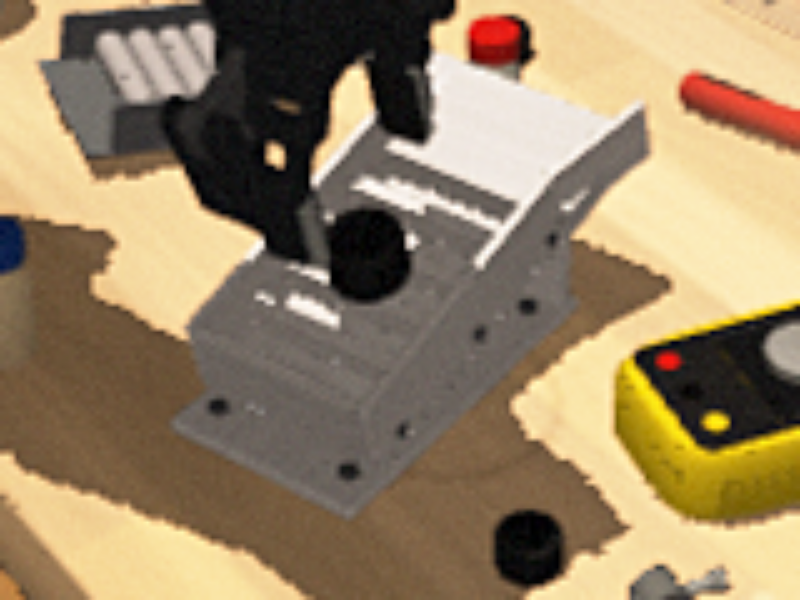

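The side view shows the loupe at crop (370,255), with the fingers at (310,240) and (405,120). They may sit a little to the loupe's +y side, so I'll check by projection.

```bash
python3 -c "
from h import *
s=r.read_state();q=rot(s['eef_rot']);p=s['ee_pos']
f=lambda X:((proj('side',X)-[210,200])*5).round()
for a in(0,8):
  for d in(-37,0,37): print(a,d,f(p+q.apply([0,d,-a])))
print('L',f([436,-298.3,55.5]),f([437,-302,55.5]))
im=cv2.imread('pics/s1.png');m=(im.max(2)<40).astype(np.uint8)[238:265,275:295];print(np.array2string(m.astype(int),max_line_width=200))
"
```

```text
0 -37 [314. 324.]
0 0 [371. 254.]
0 37 [426. 187.]
8 -37 [310. 310.]
8 0 [368. 240.]
8 37 [423. 173.]
L [365. 251.] [373. 255.]
[[0 0 0 0 0 0 0 0 0 0 0 0 0 0 0 0 0 0 0 0]
 [0 0 0 0 0 0 0 0 0 0 0 0 0 0 0 0 0 0 0 0]
 [0 0 0 0 0 0 0 0 0 0 0 0 0 0 0 0 0 0 0 0]
 [0 0 0 0 0 0 0 0 0 0 0 0 0 0 0 0 0 0 0 0]
 [0 0 0 0 0 1 1 1 1 1 1 1 0 0 0 0 0 0 0 0]
 [0 0 1 1 1 1 1 1 1 1 1 1 1 1 0 0 0 0 0 0]
 [0 0 1 1 1 1 1 1 1 1 1 1 1 1 1 0 0 0 0 0]
 [0 1 1 1 1 1 1 1 1 1 1 1 1 1 1 0 0 0 0 0]
 [1 1 1 1 1 1 1 1 1 1 1 1 1 1 1 1 0 0 0 0]
 [1 1 1 1 1 1 1 1 1 1 1 1 1 1 1 1 0 0 0 0]
 [1 1 1 1 1 1 1 1 1 1 1 1 1 1 1 1 0 0 0 0]
 [0 1 1 1 1 1 1 1 1 1 1 1 1 1 1 1 0 0 0 0]
 [0 1 1 1 1 1 1 1 1 1 1 1 1 1 1 1 1 0 0 0]
 [0 1 1 1 1 1 1 1 1 1 1 1 1 1 1 1 1 0 0 0]
 [0 1 1 1 1 1 1 1 1 1 1 1 1 1 1 1 1 0 0 0]
 [0 1 1 1 1 1 1 1 1 1 1 1 1 1 1 1 1 0 0 0]
 [0 1 1 1 1 1 1 1 1 1 1 1 1 1 1 1 1 0 0 0]
 [0 1 1 1 1 1 1 1 1 1 1 1 1 1 1 1 0 0 0 0]
 [0 1 1 1 1 1 1 1 1 1 1 1 1 1 1 1 0 0 0 0]
 [0 0 1 1 1 1 1 1 1 1 1 1 1 1 1 0 0 0 0 0]
 [0 0 0 1 1 1 1 1 1 1 1 1 1 1 0 0 0 0 0 0]
 [0 0 0 0 1 1 1 1 1 1 1 0 0 0 0 0 0 0 0 0]
 [0 0 0 0 0 0 0 0 0 0 0 0 0 0 0 0 0 0 0 0]
 [0 0 0 0 0 0 0 0 0 0 0 0 0 0 0 0 0 0 0 0]
 [0 0 0 0 0 0 0 0 0 0 0 0 0 0 0 0 0 0 0 0]
 [0 0 0 0 0 0 0 0 0 0 0 0 0 0 0 0 0 0 0 0]
 [0 0 0 0 0 0 0 0 0 0 0 0 0 0 0 0 0 0 0 0]]
```

```bash
python3 -c "
from h import *
im=snap('top');im2=cv2.imread('pics/s1.png');a=cv2.imread('pics/side0.png')
m=((im2.max(2)<45)&(a.max(2)>=60)).astype(int)[215:270,255:305]
for i,l in enumerate(m): print(215+i,''.join('.#'[x] for x in l))
s=r.read_state();q=rot(s['eef_rot']);p=s['ee_pos']
for a in(0,10,19,30):
  print(a,[proj('side',p+q.apply([0,d,-a])).round(1) for d in(-30,-44,30,44)])
"
```

```text
215 #.##....###############......#########............
216 #####....#############.......#########............
217 ######..#############........#########............
218 ########..###########.........########............
219 ..........###########.........#########...........
220 ..............#######.........#########...........
221 ...............######.........#########...........
222 ..........###..######..........########...........
223 ..........###########..........########...........
224 ..........###########..........#########..........
225 ..........##########............########..........
226 .........###########.............#######..........
227 .........###########................####..........
228 ########...########...............................
229 ########....######................................
230 ########....#####.................................
231 ########....#####.................................
232 ########....#####.................................
233 ##########..#####.................................
234 #################.................................

[... 1607 characters left out ...]
..........................................
265 ..................................................
266 ..................................................
267 ..................................................
268 ..................................................
269 ..................................................
0 [array([275.2, 262. ]), array([270.8, 267.4]), array([293.4, 239.8]), array([297.5, 234.8])]
10 [array([274.3, 258.5]), array([269.8, 263.9]), array([292.6, 236.3]), array([296.7, 231.3])]
19 [array([273.4, 255.3]), array([268.9, 260.8]), array([291.9, 233.1]), array([296. , 228.1])]
30 [array([272.3, 251.4]), array([267.8, 256.8]), array([291. , 229.1]), array([295.2, 224.1])]
```

```bash
python3 -m pendant '[[0,0,0,0,0,0,-0.06],[0,0,0,0,0,0,-0.06],[0,0,0,0,0,0,-0.06]]' 25; python3 -c "
from h import *
im2=snap('side','s2.png')
cv2.imwrite('pics/s2c.png',cv2.convertScaleAbs(cv2.resize(im2[205:280,240:320,::-1],None,fx=7.5,fy=7.5,interpolation=cv2.INTER_CUBIC),alpha=1.6,beta=25))"
```

```text
t: 6.95
ee_pos: [440.6, -295.7, 50.3]
eef_rot: [0.077, 0.58, 0.804, 0.106]
contact_force: [0.4, 0.3, -0.6]
width: 0.47
grip_force: 0.0
```

View pics/s2c.png

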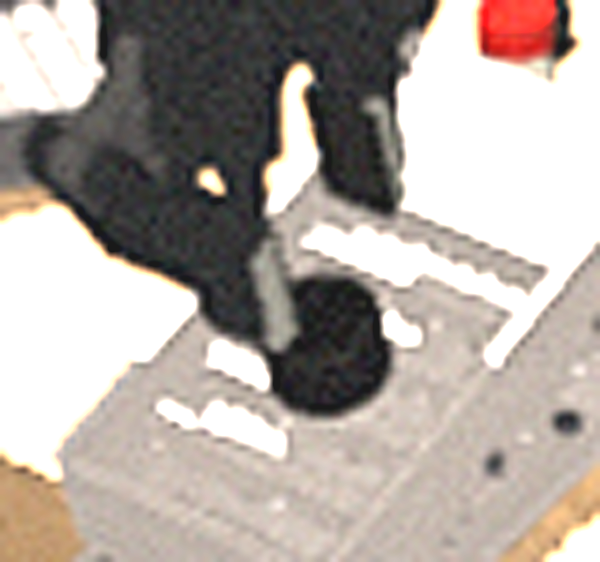

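The side crop shows the loupe at (328,345) with the pad tips at (285,350) and (390,210). The tips look higher, or more offset, than the arm pose implies. The top view should separate the two.

```bash
python3 -c "
from h import *
im=snap('top','t2.png')
s=r.read_state();q=rot(s['eef_rot']);p=s['ee_pos'];b=im[195:300,270:410,::-1]
b=cv2.convertScaleAbs(cv2.resize(b,None,fx=5.5,fy=5.5,interpolation=cv2.INTER_CUBIC),alpha=1.6,beta=25)
cv2.imwrite('pics/t2c.png',b)
f=lambda X:((proj('top',X)-[270,195])*5.5).round()
print('tcp',f(p),'axis',[f(p+q.apply([0,0,-a])) for a in(20,73,150)],'L',f([436,-298.3,60]))
print('pads',[f(p+q.apply([e,d,-8])) for d in(-20,20) for e in(-11,11)])"
```

```text
tcp [374. 262.] axis [array([387., 271.]), array([422., 295.]), array([482., 336.])] L [386. 273.]
pads [array([428., 312.]), array([366., 333.]), array([393., 199.]), array([330., 219.])]
```

View pics/t2c.png

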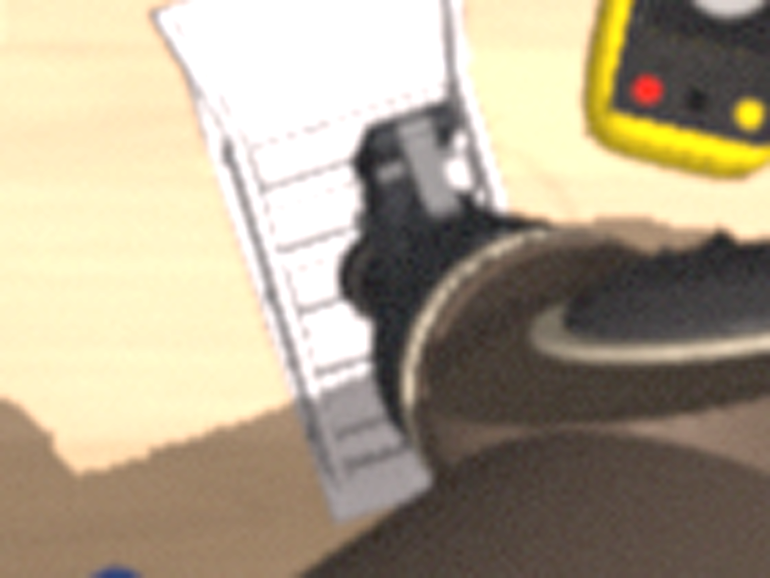

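Both views agree on the lateral alignment, so the tips are simply farther back than assumed. I'll probe down gently along the tool axis, watching the force.

```bash
python3 -m pendant '[[0,0,0,0,-0.1,0.2,-0.06],[0,0,0,0,0,0.15,-0.06],[0,0,0,0,0,0,-0.06]]' 25; python3 -c "
from h import *
n=np.array([-.246,-.081,.966]); go([440,-297,45.5],orient(18.3,15))"
```

```text
t: 7.42
ee_pos: [440.2, -295.5, 42.2]
eef_rot: [0.076, 0.58, 0.804, 0.106]
contact_force: [0.4, 0.2, 0.0]
width: 0.471
grip_force: 0.0
t 7.42 ee [ 440.2 -295.5   42.2] w 0.471 q [ 0.2   0.45  0.57  2.14 -0.83  0.65  1.72]
 shift units now-frame [-0.07  0.01 -0.17]
 turn units [ 0.   -0.01  0.01]  shift units target-frame [-0.07  0.01 -0.17]
```

```bash
python3 -m pendant '[[0,0,0,0,0,0,-0.5],[0,0,0,0,0,0,-0.5],[0,0,0,0,0,0,-0.5],[0,0,0,0,0,0,-0.5]]' 30; python3 -c "
from h import *
im2=snap('side','s3.png')
cv2.imwrite('pics/s3c.png',cv2.convertScaleAbs(cv2.resize(im2[205:280,240:320,::-1],None,fx=7.5,fy=7.5,interpolation=cv2.INTER_CUBIC),alpha=1.6,beta=25))"
```

```text
t: 7.92
ee_pos: [440.4, -295.7, 42.7]
eef_rot: [0.076, 0.58, 0.804, 0.106]
contact_force: [0.2, 0.5, -0.0]
width: 0.254
grip_force: 0.0
```

View pics/s3c.png

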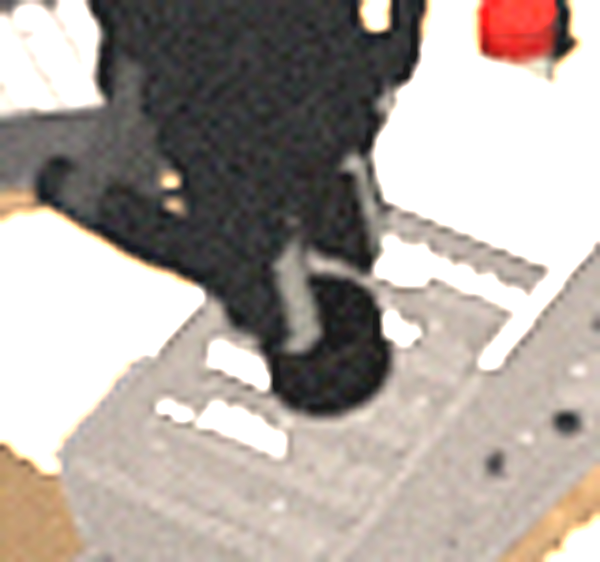

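The loupe hasn't moved and is still at (328,345). The pads closed above its top, so the tips do sit higher than the TCP suggests. I'll reopen and go lower in steps, checking the force.

```bash
python3 -m pendant '[[0,0,0,0,0,0,0.1],[0,0,0,0,0,0,0.1],[0,0,0,0,0,0.3,0.1],[0,0,0,0,0,0.2,0.1],[0,0,0,0,0,0,0.1]]' 30;python3 -m pendant '[[0,0,0,0,0,0.2,0.1],[0,0,0,0,0,0,0.1]]'; python3 -c "
from h import *
im2=snap('side','s4.png')
s=r.read_state();q=rot(s['eef_rot']);p=s['ee_pos'];print(s['joint_pos'].round(3))
f=lambda X:((proj('side',X)-[240,205])*7.5).round()
for a in(0,10,20): print(a,[f(p+q.apply([e,d,-a])) for d in(-20,20) for e in(-11,11)])
"
```

```text
t: 8.6
ee_pos: [442.6, -294.6, 32.4]
eef_rot: [0.076, 0.58, 0.804, 0.106]
contact_force: [0.5, -1.3, -0.2]
width: 0.547
grip_force: 0.0
t: 8.85
ee_pos: [443.7, -294.4, 28.9]
eef_rot: [0.076, 0.58, 0.804, 0.106]
contact_force: [-0.4, -1.1, 0.8]
width: 0.548
grip_force: 0.0
[ 0.216  0.474  0.548  2.143 -0.867  0.626  1.745]
0 [array([331., 478.]), array([259., 445.]), array([420., 366.]), array([349., 335.])]
10 [array([324., 452.]), array([252., 420.]), array([414., 340.]), array([343., 310.])]
20 [array([317., 426.]), array([245., 394.]), array([408., 314.]), array([337., 284.])]
```

```bash
python3 -m pendant '[[0,0,0,0,-0.06,0,-0.6],[0,0,0,0,0,0,-0.6],[0,0,0,0,0,0,-0.6],[0,0,0,0,0,0,-0.6]]' 30; python3 -c "
from h import *
im2=snap('side','s5.png')
cv2.imwrite('pics/s5c.png',cv2.convertScaleAbs(cv2.resize(im2[205:280,240:320,::-1],None,fx=7.5,fy=7.5,interpolation=cv2.INTER_CUBIC),alpha=1.6,beta=25))
im=im2[...,::-1].astype(int);m=((im.max(2)>48)&(im.max(2)<110)&(np.ptp(im,axis=2)<16))[235:262,262:300]
for i,l in enumerate(im.max(2)[235:262,262:300]): print(235+i,' '.join('%3d'%x for x in l))"
```

```text
t: 9.4
ee_pos: [442.8, -294.9, 29.1]
eef_rot: [0.076, 0.58, 0.804, 0.107]
contact_force: [-1.4, 0.7, 4.7]
width: 0.35
grip_force: 29.6
235  86  51  15  11  23  23  18  31  28   9  17  25  14  15  19  11  54 101  93  37   5  19  20  14  21  18  15  12  66  95  45  62 113 107 102  96  90  88
236  45  39  27  14  13  18  14  68 103  50  19  24  26  16  20  19  88 111 127 122   6  18  17   8  11  15  14   6  55  88  57  66 104  97 107 104 106 105
237  36  36  29  18  13  17  18  94 148 106  26  19  21  21  20  14  79 107 198 194   3  15  16   7  23  20  14  11  35  70  53 122 149 134 144  85 107 113
238  23  33  23  21  22  14  19  11  35  74  61  13  22  20  16  10  71 108  98  89  10   4  18  16  13  19   4   5  24  64  68 206 249 230 246 128  99 116
239  23  14  12  20  18  25  15  11  14  21  11  18  20  16   9  13  72 117 122 109  40  10  18  20  20  13  22  19  18  58  90 213 255 253 255 240 179 148
240  23  23  19  20  19  16  17  20  17  22  20  18  15  15   8  16  70 113 120 101  58  15  10  20  14  22  13  10   1  49  73 207 255 242 247 253 255 241
241  16  17  26  19  18  23  
[... 2546 characters left out ...]
  55  10  13  17  18  14  12   1  19  78 114 116 110 105 111 118 107 113 108
258  95 111 112 114 109 107 144 149  99  97 108 109 121 111  78  44  54  82  59   9   9   5  15   8   6  16  33  76 115 124 120 120 117 125 137 105 108 107
259 117 117 110 103 101 139 242 247 169 176 144  91  96 110 118  95  40  15   0   6   0   0  10  20  32  63  93 120 118 116 120 117 115 125 122 116 100 111
260 122 118 124 106  95 212 255 254 255 255 245 170 145 100 107 121 123  80  54  50  56  54  58  66  95 116 131 128 110 109 116 119 117 121 128 111 110 121
261 121 117 123 115 107 160 227 245 249 250 252 255 245 142 103 130 140 117 120 122 117 121 118 123 124 123 125 118 118 117 121 118 115 119 123 118 118 121
```

It's gripped: 29.6 N, opening matches the 32 mm loupe. The real pads sit about 17 mm behind the reported TCP. Next, lift, level the tool and carry it to the free bench spot.

```bash
python3 -m pendant '[[0,0,0,0,0,-0.8,-1],[0,0,0,0,0,-1,-1],[0,0,0,0,0,-1,-1],[0.6,0,0,0,0,-0.6,-1],[0.6,0,0,0,-0.5,0,-1],[0.55,0,0,0.3,-0.9,0,-1],[0,0,0,0.6,-1,0,-1],[0,0,0,0.6,-1,0,-1]]'; python3 -c "
from h import *
go([337,-415,-14],orient(18.3,0))"
```

```text
t: 10.45
ee_pos: [351.6, -293.1, 90.9]
eef_rot: [-0.001, 0.584, 0.812, -0.0]
contact_force: [0.4, -0.2, -0.2]
width: 0.349
grip_force: 29.7
t 10.45 ee [ 351.6 -293.1   90.9] w 0.349 q [-0.09  0.35  0.84  2.15 -0.37  0.79  1.3 ]
 shift units now-frame [-5.55 -2.62  5.25]
 turn units [-0.01 -0.    0.03]  shift units target-frame [-5.56 -2.61  5.25]
```

```bash
python3 -m pendant '[[0,0,0,-0.9,-0.5,0,-1],[0,0,0,-0.95,-0.5,0.3,-1],[0,0,0,-0.95,-0.5,0.6,-1],[0,0,0,-0.95,-0.5,0.9,-1],[0,0,0,-0.9,-0.4,0.9,-1],[0,0,0,-0.8,-0.2,0.9,-1],[0,0,0,0,0,0.9,-1],[0,0,0,0,0,0.3,-1]]'; python3 -c "
from h import *
go([337,-415,-14],orient(18.3,0))"
```

```text
t: 11.45
ee_pos: [336.6, -411.9, -6.1]
eef_rot: [-0.002, 0.585, 0.811, 0.0]
contact_force: [-0.2, 1.0, 0.7]
width: 0.35
grip_force: 29.7
t 11.45 ee [ 336.6 -411.9   -6.1] w 0.35 q [ 0.31  0.62  0.65  2.03 -0.59  0.69  1.66]
 shift units now-frame [-0.15 -0.03  0.39]
 turn units [-0.01 -0.02  0.02]  shift units target-frame [-0.15 -0.03  0.39]
```

Lower in small steps until contact.

```bash
python3 -m pendant '[[0,0,0,0,0,0.25,-1],[0,0,0,0,0,0,-1]]'; python3 -m pendant '[[0,0,0,0,0,0.15,-1],[0,0,0,0,0,0,-1]]'
```

```text
t: 11.7
ee_pos: [337.5, -412.8, -9.7]
eef_rot: [-0.0, 0.584, 0.812, 0.0]
contact_force: [-0.5, 0.6, -0.2]
width: 0.352
grip_force: 29.7
t: 11.95
ee_pos: [337.5, -413.2, -12.6]
eef_rot: [-0.0, 0.584, 0.811, 0.0]
contact_force: [-0.3, -1.2, 0.3]
width: 0.348
grip_force: 29.7
```

```bash
python3 -m pendant '[[0,0,0,0,0,0.12,-1],[0,0,0,0,0,0,-1]]'; python3 -m pendant '[[0,0,0,0,0,0.1,-1],[0,0,0,0,0,0,-1]]';python3 -c "
from h import *
im=snap('side')[...,::-1]
s=r.read_state();q=rot(s['eef_rot']);p=s['ee_pos']
f=lambda X:proj('side',X).round(1)
print('pred base',f([p[0],p[1],0]),f([p[0],p[1],21]))
c=f([p[0],p[1],10]).astype(int);m=(im.max(2)<40)[c[1]-20:c[1]+25,c[0]-25:c[0]+25]
for i,l in enumerate(m): print(c[1]-20+i,''.join('.#'[int(x)] for x in l))
print(c[0]-25)"
```

```text
t: 12.2
ee_pos: [337.3, -413.2, -15.3]
eef_rot: [-0.0, 0.585, 0.811, 0.0]
contact_force: [-0.1, 0.8, 0.2]
width: 0.345
grip_force: 29.7
t: 12.45
ee_pos: [337.4, -413.4, -15.9]
eef_rot: [0.0, 0.585, 0.811, 0.001]
contact_force: [-3.0, 4.1, 18.6]
width: 0.347
grip_force: 31.5
pred base [275.4 332.5] [275.1 323.3]
308 ##############....##################..............
309 ###############....#################..............
310 ################...#################..............
311 ####################################..............
312 ########################..##########..............
313 ########################..##########..............
314 ########################..##########..............
315 ########################..##########..............
316 .#######################..##########..............
317 .#######################..##########..............
318 ...#####################.###########..............
319 .....##################..###########..............
320 ......################...###########..............
321 .........###########.....###########..............
322 ..........###
[... 991 characters left out ...]
....................................
341 ..................................................
342 ..................................................
343 ..................................................
344 ..................................................
345 ..................................................
346 ..................................................
347 ..................................................
348 ..................................................
349 ..................................................
350 ..................................................
351 ..................................................
352 ..................................................
250
```

The loupe is on the bench with 18 N contact. Release it and head for the scoop.

```bash
python3 -m pendant '[[0,0,0,0,0,0,0.2],[0,0,0,0,0,0,0.2],[0,0,0,0,0,0,0.2],[0,0,0,0,0,-0.7,0.2],[0,0,0,0,0,-1,0.2],[0,0,0,0,0,-1,0.2],[0,0,0,0,0,-1,0.2],[0,0,0,0,0,-1,0.2]]'; python3 -c "
from h import *
go([504.5,-114.5,125],orient(-14,0))
im=snap('top')[...,::-1]
m=(im.max(2)<45).astype(np.uint8);n,_,st,c=cv2.connectedComponentsWithStats(m)
for i in range(1,n):
    if 100<st[i][4]<400 and 250<c[i][1]<320: print(c[i].round(1),st[i],onz('top',*c[i],15).round())"
```

```text
t: 13.5
ee_pos: [337.4, -413.6, 79.0]
eef_rot: [0.0, 0.585, 0.811, 0.0]
contact_force: [0.4, -0.3, -0.4]
width: 0.604
grip_force: 0.0
t 13.5 ee [ 337.4 -413.6   79. ] w 0.604 q [ 0.21  0.5   0.78  1.98 -0.46  0.85  1.56]
 shift units now-frame [11.55 12.66 -2.3 ]
 turn units [0.01 0.   3.77]  shift units target-frame [16.53  4.49 -2.3 ]
[399.1 256.2] [393 251  13  12 120] [ 419. -415.   15.]
[  2. 284.] [  0 272   6  29 133] [366. 337.  15.]
```

```bash
python3 -m pendant '[[0,0,0,0.9,0.98,-0.7,0.2],[0,0,0,0.9,0.98,-0.7,0.2],[0,0,0,0.9,0.98,-0.7,0.2],[0,0,0,0.9,0.98,-0.7,0.2],[0,0,0,0.9,0.98,-0.3,0.2],[0,0,0,0.9,0.98,0,0.2],[0,0,0,0.9,0.98,0,0.2],[0,0,0,0.9,0.98,0,0.2]]'; python3 -m pendant '[[0,0,0.95,0.9,0.9,0,0.2],[0,0,0.95,1,0.8,0,0.2],[0,0,0.95,1,0.7,0,0.2],[0,0,0.92,1,0.5,0.4,0.2],[0,0,0,1,0.2,0.6,0.2],[0,0,0,0,0,0,0.2]]'; python3 -c "
from h import *
go([504.5,-114.5,43],orient(-14,0))
im=snap('top','t5.png')[...,::-1]
m=(im.max(2)<45).astype(np.uint8);n,_,st,c=cv2.connectedComponentsWithStats(m)
for i in range(1,n):
    if 100<st[i][4]<400 and 250<c[i][1]<350: print(c[i].round(1),st[i],onz('top',*c[i],15).round())"
```

```text
t: 14.55
ee_pos: [440.9, -226.5, 139.8]
eef_rot: [0.0, 0.585, 0.811, 0.001]
contact_force: [0.2, -0.5, 0.0]
width: 0.602
grip_force: 0.0
t: 15.3
ee_pos: [497.8, -122.4, 118.2]
eef_rot: [-0.001, 0.786, 0.618, -0.001]
contact_force: [-0.4, -0.2, 0.7]
width: 0.599
grip_force: 0.0
t 15.3 ee [ 497.8 -122.4  118.2] w 0.599 q [-0.58  0.45  0.96  2.   -0.46  0.93  0.38]
 shift units now-frame [0.46 0.24 3.76]
 turn units [-0.01 -0.    0.04]  shift units target-frame [0.46 0.23 3.76]
[400.3 299.9] [393 293  16  15 197] [ 337. -414.   15.]
```

The loupe sits at (337,-414) on the bench. Now descend over the fin.

```bash
python3 -m pendant '[[0,0,0,0.3,0.15,0.5,0.2],[0,0,0,0.16,0.08,0.6,0.2],[0,0,0,0,0,0.7,0.2],[0,0,0,0,0,0.7,0.2],[0,0,0,0,0,0.7,0.2],[0,0,0,0,0,0.5,0.2],[0,0,0,0,0,0,0.2]]'; python3 -c "
from h import *
go([504.5,-114.5,43],orient(-14,0))
im=snap('side','s6.png')
cv2.imwrite('pics/s6c.png',cv2.convertScaleAbs(cv2.resize(im[150:240,205:305,::-1],None,fx=6,fy=6,interpolation=cv2.INTER_CUBIC),alpha=1.6,beta=25))"
```

```text
t: 16.23
ee_pos: [504.2, -116.3, 44.2]
eef_rot: [-0.001, 0.788, 0.616, -0.0]
contact_force: [0.4, -0.4, 0.6]
width: 0.603
grip_force: 0.0
t 16.23 ee [ 504.2 -116.3   44.2] w 0.603 q [-0.49  0.56  0.84  2.05 -0.59  0.79  0.46]
 shift units now-frame [ 0.09 -0.01  0.06]
 turn units [-0.01 -0.    0.  ]  shift units target-frame [ 0.09 -0.01  0.06]
```

View pics/s6c.png

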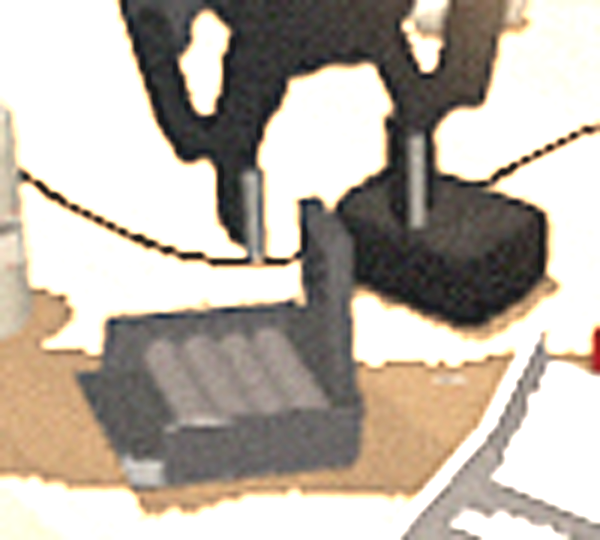

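The tips are at crop (255,260) and (420,225), straddling the fin top at (325,215). They are about 11 mm below the fin top and centred. I'll go 12 mm lower and close.

```bash
python3 -m pendant '[[0,0,0,0.08,0,0.4,0.2],[0,0,0,0,0,0.2,0.2],[0,0,0,0,0,0,-1],[0,0,0,0,0,0,-1],[0,0,0,0,0,0,-1],[0,0,0,0,0,0,-1],[0,0,0,0,0,0,-1]]' 80; python3 -c "
from h import *
print(r.read_state()['ft_torque'])"; python3 -m pendant '[[0,0,0,0,0,0,-1],[0,0,0,0,0,-0.3,-1],[0,0,0,0,0,-0.5,-1],[0,0,0,0,0,-0.6,-1],[0,0,0,0,0,-0.6,-1],[0,0,0,0,0,0,-1]]'; python3 -c "
from h import *
go([504.5,-114.5,43],orient(-14,0)); print(r.read_state()['ft_torque']); snap('side','s7.png')"
```

```text
t: 17.15
ee_pos: [505.4, -114.8, 33.4]
eef_rot: [-0.0, 0.788, 0.616, 0.0]
contact_force: [-0.0, -0.3, 4.9]
width: 0.092
grip_force: 79.0
[0.02732639 0.21468218 0.00549424]
t: 17.9
ee_pos: [505.9, -114.7, 74.1]
eef_rot: [0.0, 0.788, 0.616, 0.001]
contact_force: [0.6, 0.6, -5.5]
width: 0.095
grip_force: 78.1
t 17.9 ee [ 505.9 -114.7   74.1] w 0.095 q [-0.54  0.52  0.89  2.03 -0.54  0.85  0.42]
 shift units now-frame [-0.01 -0.07  1.56]
 turn units [ 0.01 -0.01  0.01]  shift units target-frame [-0.01 -0.07  1.56]
[-0.03169009 -0.12630792 -0.03399413]
```

The scoop is lifted with its pins (5.5 N ≈ 0.44 kg plus noise). Now compute the pour poses, taking the TCP at scoop (45, 0, 33).

```bash
cat >> h.py <<'E'
RO=np.array([442,-300.5,45.]); YA=18.3
def lip_now():
    s=r.read_state(); return s["ee_pos"]+rot(s["eef_rot"]).apply([0,-87,19.4])
def deckpt(x,y,h):
    a=np.radians(YA);t_=np.radians(15); H=x*np.cos(t_)
    return RO+np.array([H*np.cos(a)-y*np.sin(a),H*np.sin(a)+y*np.cos(a),x*np.sin(t_)+h])
def pour(x,h,tilt):
    o=orient(YA,tilt); return deckpt(x,0,h)-o.apply([0,-87,19.4]),o
E
python3 -c "
from h import *
for a in ((95,45,0),(95,8,4),(95,8,20)):
    p,o=pour(*a);print(a,p.round());go(p,o)"
```

```text
(95, 45, 0) [ 612. -244.  134.]
t 17.95 ee [ 505.5 -114.5   73.5] w 0.096 q [-0.54  0.52  0.89  2.03 -0.54  0.85  0.42]
 shift units now-frame [-5.02  6.72 -3.02]
 turn units [ 0.01 -0.01 -3.75]  shift units target-frame [-7.83  3.   -3.02]
(95, 8, 4) [ 610. -245.  103.]
t 17.95 ee [ 505.5 -114.5   73.5] w 0.096 q [-0.54  0.52  0.89  2.03 -0.54  0.85  0.42]
 shift units now-frame [-5.07  6.65 -1.48]
 turn units [-0.45  0.12 -3.75]  shift units target-frame [-7.83  3.02 -1.27]
(95, 8, 20) [ 600. -248.  126.]
t 17.95 ee [ 505.5 -114.5   73.5] w 0.096 q [-0.54  0.52  0.89  2.03 -0.54  0.85  0.42]
 shift units now-frame [-5.34  6.22 -2.6 ]
 turn units [-2.26  0.65 -3.71]  shift units target-frame [-7.83  3.15 -1.62]
```

```bash
python3 -m pendant '[[0,0,0,0,0,-0.5,-1],[0,0,0,0,0,-0.9,-1],[0,0,0,0,0,-0.9,-1],[0,0,-0.2,-0.15,0.2,-0.6,-1],[0,0,-0.4,-0.3,0.36,-0.2,-1],[0,0,-0.4,-0.5,0.55,0,-1],[0,0,-0.4,-0.6,0.55,0,-1],[0,0,-0.4,-0.65,0.5,0,-1]]'; python3 -m pendant '[[0,0,-0.4,-0.65,0.48,0,-1],[0,0,-0.4,-0.68,0.45,0,-1],[0,0,-0.4,-0.7,0.4,0,-1],[0,0,-0.4,-0.7,0.36,0,-1],[0,0,-0.3,-0.7,0.32,0,-1],[0,0,0,-0.6,0.25,0,-1],[0,0,0,-0.3,0.1,0,-1],[0,0,0,0,0,0,-1]]'; python3 -c "
from h import *
for a in ((95,45,0),(95,8,4)):
    p,o=pour(*a);go(p,o)"
```

```text
t: 18.95
ee_pos: [543.4, -164.4, 135.6]
eef_rot: [-0.0, 0.696, 0.718, 0.0]
contact_force: [0.1, 0.7, -4.2]
width: 0.093
grip_force: 78.3
t: 19.95
ee_pos: [604.7, -241.4, 134.8]
eef_rot: [-0.0, 0.589, 0.808, 0.0]
contact_force: [0.3, 0.5, -3.9]
width: 0.092
grip_force: 78.3
t 19.95 ee [ 604.7 -241.4  134.8] w 0.092 q [-0.18  0.61  0.74  1.64 -0.45  1.08  1.  ]
 shift units now-frame [-0.25  0.29  0.04]
 turn units [-0.   -0.   -0.06]  shift units target-frame [-0.25  0.29  0.04]
t 19.95 ee [ 604.7 -241.4  134.8] w 0.092 q [-0.18  0.61  0.74  1.64 -0.45  1.08  1.  ]
 shift units now-frame [-0.25  0.21  1.59]
 turn units [-0.47 -0.   -0.06]  shift units target-frame [-0.25  0.1   1.6 ]
```

```bash
python3 -m pendant '[[0,0,-0.06,-0.25,0.15,0.3,-1],[-0.2,0,0,0,0.05,0.4,-1],[-0.2,0,0,0,0,0.3,-1],[0,0,0,0,0,0,-1],[0,0,0,0,0,0,-1]]'; python3 -c "
from h import *
p,o=pour(95,8,4);go(p,o);print('lip',lip_now().round(1),'want',deckpt(95,0,8).round(1))
im=snap('top','t6.png');g=im.max(2)
s=r.read_state();q=rot(s['eef_rot']);P=s['ee_pos']
L=lambda x,y,z:P+q.apply([y,x-45,33.4-z])
for X in(-36,-30):
  print('across',X,[int(cv2.getRectSubPix(g,(1,1),tuple(map(float,proj('top',L(X,y,14.5)))))[0,0]) for y in range(-56,57,2)])
print('along from x=-60',[int(cv2.getRectSubPix(g,(1,1),tuple(map(float,proj('top',L(x,-10,14)))))[0,0]) for x in range(-60,-10,2)])
"
```

```text
t: 20.58
ee_pos: [610.6, -244.3, 115.1]
eef_rot: [0.017, 0.585, 0.811, 0.024]
contact_force: [0.3, 0.1, -4.6]
width: 0.096
grip_force: 78.4
t 20.57 ee [ 610.6 -244.3  115.1] w 0.096 q [-0.15  0.6   0.71  1.68 -0.51  0.99  1.06]
 shift units now-frame [-0.02 -0.06  0.6 ]
 turn units [-0.07 -0.01  0.01]  shift units target-frame [-0.02 -0.07  0.6 ]
lip [ 529.3 -271.3   90.5] want [ 529.1 -271.7   77.6]
across -36 [195, 195, 194, 188, 165, 146, 153, 168, 172, 161, 128, 108, 105, 107, 106, 107, 108, 107, 107, 108, 107, 107, 108, 108, 101, 90, 74, 60, 55, 55, 57, 56, 57, 56, 56, 56, 57, 57, 56, 56, 58, 56, 56, 56, 57, 56, 55, 57, 55, 67, 91, 100, 97, 95, 89, 95, 107]
across -30 [195, 195, 195, 195, 195, 196, 196, 193, 175, 130, 82, 78, 100, 106, 106, 107, 108, 108, 106, 103, 95, 82, 71, 62, 56, 56, 55, 57, 55, 58, 57, 56, 57, 57, 56, 56, 55, 55, 56, 56, 57, 56, 57, 57, 56, 57, 56, 54, 46, 58, 95, 112, 113, 113, 112, 112, 112]
along from x=-60 [186, 187, 189, 189, 189, 189, 188, 171, 126, 108, 108, 108, 108, 98, 82, 62, 55, 56, 56, 56, 56, 61, 72, 84, 90]
```

The lip edges span -37..+42 mm, so the width is right but the scoop sits about 2 mm to +y. I'll correct that, lower it, then tip slowly about the lip.

```bash
python3 -m pendant '[[0,0,0,-0.1,-0.05,0.3,-1],[0,0,0,0,0,0.25,-1],[0,0,0,0,0,0,-1]]'; python3 -c "
from h import *
p,o=pour(95,8,4);go(p,o)"; python3 -m pendant '[[-0.2,0,0,0,-0.03,-0.13,-1],[-0.2,0,0,0,-0.03,-0.13,-1],[-0.2,0,0,0,-0.03,-0.13,-1],[-0.2,0,0,0,-0.03,-0.13,-1],[-0.2,0,0,0,-0.03,-0.13,-1],[0,0,0,0,0,0,-1],[0,0,0,0,0,0,-1]]'; python3 -c "
from h import *
s=r.read_state();z=rot(s['eef_rot']).apply([0,0,1]);print('tilt',np.degrees(np.arccos(-z[2])),'lip',lip_now().round(1),deckpt(95,0,8).round(1))
snap('top','t7.png');snap('side','s8.png')"
```

```text
t: 21.0
ee_pos: [610.3, -246.2, 103.1]
eef_rot: [0.017, 0.585, 0.811, 0.024]
contact_force: [0.8, -0.4, -4.7]
width: 0.092
grip_force: 78.3
t 21.0 ee [ 610.3 -246.2  103.1] w 0.092 q [-0.14  0.62  0.7   1.69 -0.52  0.98  1.07]
 shift units now-frame [0.07 0.02 0.01]
 turn units [-0.07 -0.01  0.01]  shift units target-frame [0.07 0.02 0.01]
t: 21.88
ee_pos: [606.5, -247.8, 116.4]
eef_rot: [0.061, 0.582, 0.806, 0.085]
contact_force: [0.1, -0.3, -4.9]
width: 0.092
grip_force: 78.4
tilt 12.038379502801018 lip [ 529.5 -273.3   79.3] [ 529.1 -271.7   77.6]
```

```bash
python3 -m pendant '[[-0.2,0,0,0,-0.03,-0.11,-1],[-0.2,0,0,0,-0.03,-0.11,-1],[-0.2,0,0,0,-0.03,-0.11,-1],[0,0,0,0,0,0,-1],[0,0,0,0,0,0,-1],[0,0,0,0,0,0,-1]]';python3 -m pendant '[[-0.2,0,0,0,-0.03,-0.11,-1],[-0.2,0,0,0,-0.03,-0.12,-1],[-0.2,0,0,0,-0.03,-0.12,-1],[0,0,0,0,0,0,-1],[0,0,0,0,0,0,-1],[0,0,0,0,0,0,-1]]'; python3 -c "
from h import *
s=r.read_state();z=rot(s['eef_rot']).apply([0,0,1]);print('tilt',np.degrees(np.arccos(-z[2])),'lip',lip_now().round(1),deckpt(95,0,8).round(1))
im=snap('top','t8.png');g=im.max(2)
for y in(-25,0,25): print(y,[int(cv2.getRectSubPix(g,(1,1),tuple(map(float,proj('top',deckpt(x,y,0)))))[0,0]) for x in range(-60,90,3)])"
```

```text
t: 22.72
ee_pos: [603.6, -248.9, 122.6]
eef_rot: [0.087, 0.578, 0.802, 0.121]
contact_force: [0.0, -0.6, -2.7]
width: 0.092
grip_force: 78.8
t: 23.48
ee_pos: [599.8, -249.9, 128.4]
eef_rot: [0.113, 0.574, 0.796, 0.157]
contact_force: [-0.0, -0.3, -2.7]
width: 0.094
grip_force: 78.8
tilt 22.32668281131204 lip [ 530.4 -272.9   77.4] [ 529.1 -271.7   77.6]
-25 [52, 53, 54, 55, 56, 58, 57, 59, 60, 59, 60, 60, 60, 60, 61, 62, 62, 61, 62, 62, 63, 64, 61, 63, 64, 64, 64, 64, 63, 64, 64, 63, 63, 62, 62, 64, 64, 61, 63, 63, 63, 62, 63, 62, 62, 61, 61, 61, 60, 60]
0 [58, 58, 57, 59, 60, 59, 60, 59, 60, 61, 60, 61, 61, 61, 63, 62, 63, 63, 63, 64, 63, 64, 64, 62, 63, 65, 63, 63, 63, 63, 63, 62, 63, 63, 64, 63, 62, 63, 63, 63, 61, 61, 62, 61, 59, 60, 59, 58, 60, 57]
25 [59, 59, 60, 60, 61, 60, 61, 63, 62, 62, 63, 63, 63, 65, 64, 63, 64, 65, 64, 63, 64, 63, 63, 62, 63, 63, 62, 63, 62, 62, 63, 63, 63, 63, 64, 63, 61, 61, 61, 61, 62, 60, 60, 59, 58, 57, 57, 56, 56, 54]
```

The wrist force dropped from 4.7 to 2.7 N, so one pin may still be in the scoop. Tip further, raising slightly.

```bash
python3 -m pendant '[[-0.3,0,0,0,-0.045,-0.22,-1],[-0.3,0,0,0,-0.045,-0.22,-1],[-0.3,0,0,0,-0.045,-0.22,-1],[-0.3,0,0,0,-0.045,-0.2,-1],[0,0,0,0,0,0,-1],[0,0,0,0,0,0,-1],[0,0,0,0,0,0,-1]]'; python3 -c "
from h import *
f=[]
for i in range(3):
  im=snap('side','s9.png'); f.append(r.read_state()['contact_force'][2])
print(f); s=r.read_state();z=rot(s['eef_rot']).apply([0,0,1]);print('tilt',np.degrees(np.arccos(-z[2])))
cv2.imwrite('pics/s9c.png',cv2.convertScaleAbs(cv2.resize(im[190:300,240:350,::-1],None,fx=5.4,fy=5.4,interpolation=cv2.INTER_CUBIC),alpha=1.5,beta=15))
g=im.max(2)
for y in(-25,0,20): print(y,[int(cv2.getRectSubPix(g,(1,1),tuple(map(float,proj('side',deckpt(x,y,0)))))[0,0]) for x in range(-60,100,3)])"
```

```text
t: 24.4
ee_pos: [589.8, -253.0, 142.2]
eef_rot: [0.164, 0.561, 0.779, 0.228]
contact_force: [0.0, -0.2, -2.2]
width: 0.094
grip_force: 78.8
[np.float64(-2.164444985415896), np.float64(-1.4891690751908242), np.float64(-2.3220226653994978)]
tilt 32.63697512267643
-25 [98, 102, 101, 107, 111, 111, 102, 97, 108, 112, 105, 96, 94, 82, 96, 100, 106, 108, 100, 99, 88, 86, 103, 113, 111, 88, 96, 95, 77, 97, 112, 114, 106, 100, 97, 81, 96, 106, 105, 109, 109, 108, 109, 103, 106, 107, 108, 108, 109, 111, 111, 110, 108, 110]
0 [99, 109, 110, 104, 115, 103, 98, 102, 111, 118, 108, 103, 96, 86, 92, 104, 114, 105, 142, 203, 223, 157, 85, 243, 245, 187, 193, 213, 182, 97, 197, 252, 195, 182, 216, 203, 122, 118, 237, 237, 236, 236, 236, 238, 240, 243, 239, 203, 183, 218, 192, 208, 150, 108]
20 [102, 114, 112, 109, 104, 106, 104, 101, 110, 114, 105, 103, 97, 87, 96, 105, 251, 236, 181, 198, 219, 159, 91, 233, 250, 174, 192, 217, 192, 106, 168, 248, 203, 185, 213, 206, 117, 134, 233, 236, 235, 234, 236, 236, 235, 237, 234, 234, 235, 235, 239, 248, 167, 106]
```

```bash
python3 -c "
from h import *
for n in('side0','s9'):
  g=cv2.imread('pics/%s.png'%n).max(2)
  for y in(-25,-15,5,25): print(n,y,[int(cv2.getRectSubPix(g,(1,1),tuple(map(float,proj('side',deckpt(x,y,0)))))[0,0]) for x in range(-60,62,2)])
im=cv2.imread('pics/s9.png')
s=r.read_state();q=rot(s['eef_rot']);P=s['ee_pos'];g=im.max(2)
L=lambda x,y,z:P+q.apply([y,x-45,33.4-z])
print('lip px',proj('side',L(-42,0,14)),[int(g[tuple(int(round(v)) for v in proj('side',L(x,0,12))[::-1])]) for x in range(-42,34,4)])
"
```

```text
side0 -25 [79, 118, 229, 219, 223, 228, 225, 198, 144, 106, 95, 111, 178, 233, 229, 225, 232, 226, 145, 104, 106, 91, 85, 182, 230, 231, 227, 237, 218, 128, 100, 91, 99, 113, 199, 231, 225, 210, 230, 174, 118, 101, 102, 98, 111, 176, 234, 231, 230, 224, 191, 114, 106, 93, 91, 102, 157, 212, 224, 223, 218]
side0 -15 [78, 134, 224, 229, 221, 232, 239, 208, 105, 86, 84, 90, 180, 242, 241, 180, 118, 92, 91, 85, 86, 89, 76, 181, 239, 239, 158, 105, 94, 97, 93, 90, 86, 95, 189, 235, 232, 220, 232, 204, 122, 81, 87, 87, 95, 179, 231, 234, 218, 229, 222, 149, 79, 86, 86, 91, 179, 225, 229, 226, 226]
side0 5 [80, 139, 221, 231, 199, 223, 234, 184, 96, 83, 87, 92, 169, 240, 235, 225, 234, 235, 147, 113, 114, 79, 33, 11, 5, 3, 14, 12, 12, 14, 15, 29, 32, 29, 31, 28, 22, 26, 17, 17, 51, 105, 100, 88, 78, 180, 232, 235, 229, 234, 225, 134, 84, 88, 90, 73, 152, 218, 226, 224, 224]
side0 25 [79, 120, 215, 227, 184, 187, 171, 126, 88, 88, 88, 87, 154, 235, 233, 189, 171, 173, 150, 106, 84, 91, 81, 162, 240, 243, 176, 95, 32, 20, 23, 14, 9, 10, 12, 14, 19, 12, 12, 9, 13, 32, 55, 79, 88, 166, 239, 238
[... 673 characters left out ...]
 91, 105, 113, 109, 110, 107, 104, 105, 111, 112, 117, 104, 97, 97, 97, 92, 84, 89, 98, 109, 114, 113, 130, 169, 198, 214, 216, 187, 127, 81, 194, 251, 246, 204, 176, 191, 209, 215, 181, 120, 82, 196, 248, 244, 202, 185, 198, 218, 215, 182, 120, 85, 164, 235, 238, 237, 237]
s9 25 [98, 105, 111, 108, 109, 112, 109, 109, 116, 105, 105, 108, 109, 116, 114, 103, 95, 104, 96, 86, 97, 104, 97, 177, 248, 248, 199, 172, 186, 204, 213, 191, 128, 94, 166, 247, 250, 211, 177, 188, 208, 217, 196, 124, 101, 180, 248, 248, 210, 175, 195, 212, 215, 189, 125, 100, 188, 235, 239, 236, 236]
lip px [314.68252437 216.7964752 ] [61, 46, 131, 149, 144, 138, 146, 138, 142, 143, 156, 86, 79, 84, 87, 90, 84, 89, 94]
```

View pics/s9c.png

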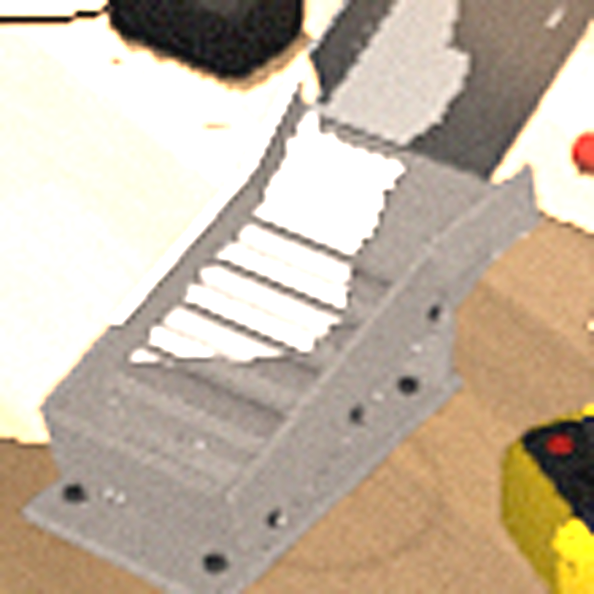

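The last view shows the scoop floor empty and sunlit, with pins filling the grooves at x = 44, 22 and 0. The groove at -22 has the same pin shading profile as the others, and -44 is empty (flat profile). Now level the scoop and carry it back to its original place.

```bash
python3 -m pendant '[[0.5,0,0,0,0,-0.2,-1],[0.8,0,0,0,0,0,-1],[0.8,0,0,0,0,0,-1],[0.8,0,0,0,0,0,-1],[0.8,0,0,0,0,0,-1],[0.1,0,0,0,0,0,-1],[0,0,0,0,0,0,-1]]'; python3 -c "
from h import *
go([505.4,-114.8,60],orient(-14,0))"
```

```text
t: 25.42
ee_pos: [586.7, -254.2, 145.0]
eef_rot: [-0.0, 0.585, 0.811, 0.001]
contact_force: [-0.7, -0.6, -1.0]
width: 0.095
grip_force: 78.8
t 25.43 ee [ 586.7 -254.2  145. ] w 0.095 q [-0.08  0.54  0.61  1.65 -0.35  1.06  0.95]
 shift units now-frame [ 7.89 -1.66  4.26]
 turn units [ 0.   -0.01  3.77]  shift units target-frame [ 5.78 -5.63  4.25]
```

```bash
python3 -m pendant '[[0,0,0.2,0.5,-0.1,0,-1],[0,0,0.4,0.85,-0.25,0,-1],[0,0,0.5,0.9,-0.35,0,-1],[0,0,0.5,0.9,-0.4,0,-1],[0,0,0.5,0.85,-0.45,0,-1],[0,0,0.5,0.8,-0.5,0,-1],[0,0,0.5,0.75,-0.55,0,-1],[0,0,0.4,0.7,-0.6,0.2,-1]]'; python3 -m pendant '[[0,0,0.27,0.6,-0.6,0.5,-1],[0,0,0,0.4,-0.4,0.8,-1],[0,0,0,0,0,0.9,-1],[0,0,0,0,0,0.6,-1],[0,0,0,0,0,0,-1]]'; python3 -c "
from h import *
go([505.4,-114.8,35],orient(-14,0))"
```

```text
t: 26.42
ee_pos: [509.2, -135.3, 142.0]
eef_rot: [-0.0, 0.777, 0.629, 0.002]
contact_force: [1.0, -0.4, -2.1]
width: 0.097
grip_force: 78.8
t: 27.05
ee_pos: [494.8, -111.6, 84.9]
eef_rot: [-0.001, 0.789, 0.615, -0.0]
contact_force: [-0.2, -0.0, -2.5]
width: 0.094
grip_force: 78.8
t 27.05 ee [ 494.8 -111.6   84.9] w 0.094 q [-0.45  0.43  0.74  2.04 -0.39  0.82  0.27]
 shift units now-frame [-0.02  0.56  2.49]
 turn units [-0.01 -0.   -0.01]  shift units target-frame [-0.02  0.55  2.5 ]
```

```bash
python3 -m pendant '[[0,0,0,0,0.3,0.6,-1],[0,0,0,0,0.2,0.7,-1],[0,0,0,0,0,0.7,-1],[0,0,0,0,0,0.3,-1],[0,0,0,0,0,0.15,-1],[0,0,0,0,0,0,-1]]'; python3 -m pendant '[[0,0,0,0,0,0.1,-1],[0,0,0,0,0,0,-1]]'
```

```text
t: 27.8
ee_pos: [505.1, -113.2, 36.7]
eef_rot: [-0.0, 0.788, 0.615, 0.0]
contact_force: [0.6, -0.4, -2.0]
width: 0.091
grip_force: 78.7
t: 28.05
ee_pos: [505.2, -113.0, 34.9]
eef_rot: [-0.0, 0.788, 0.615, 0.0]
contact_force: [0.3, 0.6, -1.8]
width: 0.093
grip_force: 78.7
```

```bash
python3 -m pendant '[[0,0,0,0,0,0.08,-1],[0,0,0,0,0,0,-1]]'; python3 -m pendant '[[0,0,0,0,0,0.05,-1],[0,0,0,0,0,0,-1]]'
```

```text
t: 28.3
ee_pos: [505.4, -113.2, 33.4]
eef_rot: [-0.0, 0.788, 0.615, 0.0]
contact_force: [-0.2, 0.4, 1.3]
width: 0.093
grip_force: 79.3
t: 28.55
ee_pos: [505.8, -113.3, 33.3]
eef_rot: [-0.0, 0.788, 0.615, 0.001]
contact_force: [-2.6, 1.0, 14.8]
width: 0.094
grip_force: 81.2
```

It's on the bench. Release, rise and clear the view.

```bash
python3 -m pendant '[[0,0,0,0,0,0,0.2],[0,0,0,0,0,0,0.2],[0,0,0,0,0,0,0.2],[0,0,0,0,0,0,0.2],[0,0,0,0,0,-0.5,0.2],[0,0,0,0,0,-0.9,0.2],[0,0,0,0,0,-1,0.2],[0,0,0,0,0,-1,0.2]]'; python3 -m pendant '[[0,0,0,0,0,-1,0.2],[0,0,0,0,0,-1,0.2],[0,0,0,0.9,0,-1,0.2],[0,0,0,1,0,-0.5,0.2],[0,0,0,1,0,0,0.2],[0,0,0,1,0,0,0.2],[0,0,0,1,0,0,0.2],[0,0,0,1,0,0,0.2]]';python3 -m pendant '[[0,0,0,1,0,0,0.2],[0,0,0,1,0,0,0.2],[0,0,0,1,0,0,0.2],[0,0,0,1,0,0,0.2],[0,0,0,1,0,0,0.2],[0,0,0,1,0,0,0.2],[0,0,0,0.5,0,0,0.2],[0,0,0,0,0,0,0.2]]'; python3 -c "
from h import *
T=snap('top','t10.png');S_=snap('side','s10.png')
a=cv2.imread('pics/top0.png').max(2).astype(int);b=T.max(2)
d=(abs(b.astype(int)-a)>40).astype(np.uint8);n,_,st,c=cv2.connectedComponentsWithStats(d)
for i in range(1,n):
    if st[i][4]>8: print('top change',c[i].round(1),st[i])
for nm,g in(('top',b),('side',S_.max(2))):
  for y in(-30,-15,0,15,30): print(nm,y,[int(cv2.getRectSubPix(g,(1,1),tuple(map(float,proj(nm,deckpt(x,y,0)))))[0,0]) for x in range(-56,58,2)])
"
```

```text
t: 29.55
ee_pos: [505.3, -113.4, 102.0]
eef_rot: [-0.0, 0.788, 0.615, 0.001]
contact_force: [-0.0, -0.2, 0.4]
width: 0.602
grip_force: 0.0
t: 30.55
ee_pos: [533.9, 2.4, 170.3]
eef_rot: [-0.0, 0.788, 0.615, 0.0]
contact_force: [-0.7, 0.2, 0.8]
width: 0.597
grip_force: 0.0
t: 31.55
ee_pos: [565.3, 128.0, 170.1]
eef_rot: [-0.0, 0.788, 0.616, -0.0]
contact_force: [-0.3, 0.2, 0.0]
width: 0.601
grip_force: 0.0
top change [ 2.7 20.9] [  0   6  10  29 158]
top change [ 7.9 44.6] [  0  36  17  21 188]
top change [ 7.5 56.5] [ 5 56  6  2 12]
top change [ 42.4 120.9] [   0   60   95  124 6890]
top change [12.4 61.2] [10 60  6  4 17]
top change [157.7 167.7] [ 126  124   62   94 4621]
top change [160.1 278.3] [ 123  206   68  119 4208]
top change [231.4 216.1] [221 213  24   8  42]
top change [234.8 223.8] [220 220  34  10  60]
top change [257.6 229.2] [256 224   4  11  17]
top change [231.  230.2] [218 227  27   8  50]
top change [233.5 238.4] [217 234  33  10  50]
top change [254.9 240.8] [254 237   3   8  13]
top change [339.9 244.8] [331 236  19  19 257]
top change [154.5 248.9] [147 238  19
[... 2328 characters left out ...]
4, 77, 189, 241, 236, 192, 168, 179, 197, 201, 172, 118, 80, 182, 240, 237, 188, 170, 186, 204, 202, 169, 110, 77, 159, 224, 233]
side 15 [222, 233, 214, 227, 239, 209, 140, 92, 92, 91, 169, 244, 238, 193, 163, 181, 198, 203, 179, 115, 80, 169, 241, 246, 193, 160, 174, 199, 206, 177, 114, 75, 170, 238, 244, 194, 170, 181, 197, 201, 175, 119, 85, 161, 240, 243, 199, 172, 182, 203, 205, 182, 117, 91, 148, 220, 229]
side 30 [219, 237, 178, 99, 92, 95, 93, 104, 99, 95, 155, 239, 242, 200, 159, 178, 197, 204, 184, 119, 89, 159, 241, 242, 195, 160, 172, 196, 203, 186, 116, 84, 151, 242, 246, 205, 165, 174, 197, 205, 187, 121, 92, 163, 237, 243, 207, 161, 180, 200, 205, 179, 120, 82, 173, 220, 230]
```

```bash
python3 -c "
from h import *
for f in('side0','s10','top0','t10'):
  im=cv2.imread('pics/%s.png'%f).astype(int);m=((im[...,2]>90)&(im[...,1]<60)&(im[...,0]<60)).astype(np.uint8)
  n,_,st,c=cv2.connectedComponentsWithStats(m);print(f,[(c[i].round(1).tolist(),int(st[i][4])) for i in range(1,n) if st[i][4]>25])"
```

```text
side0 [([408.4, 148.6], 48), ([193.8, 159.0], 96), ([474.1, 164.1], 133), ([308.5, 207.6], 80), ([415.8, 227.9], 183), ([352.9, 220.0], 77)]
s10 [([408.4, 148.6], 47), ([474.0, 164.2], 134), ([194.1, 160.9], 64), ([411.8, 173.6], 39), ([308.4, 207.7], 82), ([415.8, 227.9], 183), ([351.9, 219.8], 56)]
top0 [([372.9, 2.0], 63), ([357.4, 94.5], 292), ([318.6, 133.8], 195), ([289.1, 175.6], 103), ([155.0, 246.0], 171)]
t10 [([372.8, 2.0], 66), ([357.2, 94.5], 300), ([318.1, 134.3], 223), ([289.1, 175.7], 100)]
```

The side view has the bottle cap at (194,160), as before. The vial and screwdriver haven't moved, all four pins show matching seated profiles, and the scoop and loupe are in place. I'm handing in.

```bash
python3 -c "
from h import *
print(r.close_job())"
```

```text
the job is handed in; nothing more can be done
None
```

I handed in the job at about 32 s of the 67 s allowed, without seeing the verdict; the last pictures show the four pins seated one to a groove, the loupe on the bench, the empty scoop upright at its starting place and no sign that any bystander moved.

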